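Park a hot pot lid on the sprung lid stand with the lid lifter

TASK

The lid on the pot is hot: take the red-handled lid lifter from its holder, hook it under the lid's loop handle and lift the lid off level, then set it down gently, flat inside the rim of the blue sprung lid stand, letting the spring take its weight without pushing it down, and unhook. Stand the lifter back upright in its holder; touch the lid with nothing but the lifter, never press hard on it or drop it, keep it from tipping or lurching, and leave the other things on the table alone.

Things in the scene. Friction and masses are not known exactly. Their poses are not given: they have to be found in the camera images.
- lid_loop (a point): Middle of the bar of the hot lid's steel loop handle, on the lid's vertical axis; y along the bar, x level across it, z up. The bar is 7 mm thick and level, its legs 64 mm apart (centres). Under it 22 mm are clear down to the lid's flat top, 25.5 mm below this point.
- lid: Round steel lid, 0.24 to 0.44 kg (unknown), axes as the loop's; origin at the centre of its lowest face, 38.5 mm below the bar's middle. A flat disc 176 mm across and 5 mm thick, under it a plug 152 mm across and 8 mm deep that sits in the pot with 3 mm play all round; the disc lies on the pot's rim.
- pot: Aluminium pot held on a fixed, sprung round hot plate (black, 200 mm across); origin on the table on the pot's axis. 164 mm across, its rim about 82 mm above the table, side handles reaching 112 mm out along its +y and -y at 64 mm height. Pressed from above, pot and lid sink together 1 mm per 1.2 N and stop hard after about 8 mm.
- stand_axis (a point): Point 12 mm above the table on the vertical axis of the fixed lid stand: a grey round base 184 mm across, over it a round blue platform on a spring. The lid's plug rests flat on the platform inside its rim (168 mm inner diameter, 6 mm high); the lid's disc passes over the rim.
- stand: The lid stand, origin on the table on its axis. Its platform moves only up and down; its level is not reported. Empty, its floor floats 43 to 93 mm above the table. Its spring gives 1 mm per 0.8 N (damped): it sinks 3 to 6 mm under the lid before it bears the lid alone, and stops hard some 16 mm below its empty level.
- lifter_grip (a point): Centre of the lid lifter's red grip, an upright block 48 (x) by 20 (y) by 60 mm (z), to be gripped across its 20 mm; x points where the hook's tip points, z up. The lifter (0.22 kg) stands loose on its foot in the holder. The foot's underside is 105 mm below this point.
- lifter_foot (a point): Underside of the lifter's foot, straight below the grip's centre, axes as the grip's. The steel foot plate is 6 mm thick, 26 mm wide, x from -26 to +20 mm; at its tip a lip (x 15 to 20) rises 9 mm above the plate. An 8 mm stem joins foot and grip at x -24 to -16. A bar can lie on the plate from x -16 to +15.
- holder_floor (a point): Middle of the inner floor of the lifter's fixed holder, 5 mm above the table: an open steel pocket 70 mm (its x) by 50 mm (its y) inside, its walls 60 mm high. The lifter stands in it upright, its x along the holder's x (either way round will do when put back).
Things that resemble listed ones, but are neither listed nor needed, are in the scene too. Leave any orange look-alike of the lid alone.

How it is judged (in metres and radians):
On the way, in this order (a step that is already met when the one before it is completed fails the run):
1. the lid hangs on the lifter, lifted clear of the pot and level (height (world z) of lid_loop above 0.125 m and angle between lid_loop's own z axis and vertical below 0.2 rad and contact force between lid and lifter above 1.5 N and contact force between lid and pot below 0.1 N), for 0.3 s.
2. the lid rests flat inside the stand's rim with the lifter off it (horizontal distance between lid_loop and stand_axis below 0.0085 m and angle between lid_loop's own z axis and vertical below 0.035 rad and contact force between lid and stand above 1 N and contact force between lid and lifter below 0.2 N), for 0.3 s.
At the end, for the whole second after the job is handed in: The lid lies at rest, flat (within 0.035 rad) on the sprung stand, its axis within 8.5 mm of the stand's, the lifter off it; the lifter stands released and upright (within 0.15 rad) on the floor of its holder, its grip within 20 mm of the holder's axis (all of step 2 and linear speed of each of lid, lifter below 0.02 m/s and horizontal distance between lifter_grip and holder_floor below 0.02 m and height (world z) of lifter_grip below 0.12 m and angle between lifter_grip's own z axis and vertical below 0.15 rad); the robot touches nothing.
It fails at once if the robot itself touches the hot lid (contact force between any of the fingers, the arm and lid above 0.3 N).
It fails at once if the lid tips more than 0.3 rad, or swings or falls faster than 0.6 m/s (angle between lid_loop's own z axis and vertical above 0.3 rad or linear speed of lid above 0.6 m/s).
It fails at once if the lifter presses or wrenches the lid with more than 15 N (contact force between lifter and lid above 15 N).
It fails at once if the lid is dropped or pushed on the stand with more than 10 N (it weighs up to 4.3 N) (contact force between lid and stand above 10 N).
It fails at once if another thing on the table is shifted more than 30 mm (distance of any of spice_jar, squeeze_red, squeeze_yellow, tin, bowl, spoon, mug from where it was at the start of the episode above 0.03 m).
It also fails if it takes over 70 s, if anything falls off the work surface, if the arm or the gripper's body presses on something with over 40 N, if the wrist force passes 120 N, or if a joint passes its speed limit or range.

ROBOT

A 6-joint arm with a two-finger parallel gripper is mounted at the origin on the work surface. World frame = base frame: x ahead of the robot, y to its left, z up, the work surface at z = 0. Lengths are in mm, angles in rad, forces in N, time in s.
With the tool pointing down it reaches from about 300 to 775 mm from the base axis. Payload 14.6 kg.
Tool frame: the origin (TCP) lies at the very end of the fingers, on their centre line; the grasp point (between the pads) lies 19 mm behind it; z points along the fingers, y is the line along which they close (so a half turn about z gives the same grasp; the last joint's range is limited). The gripper opens to 94 mm and grips with 3 to 60 N. Pads are 16 mm wide; open, the fingers measure 119 mm over their backs; the gripper's body (75 mm by 177 mm) begins 78 mm behind the grasp point.
Start: joints at [1.164, 0.3, 1.521, -0, 1.321, -0.067], TCP at [183.311, 518.542, 205.446] pointing down, gripper open.
Joint ranges: [-3.03, 3.03], [-0.79, 2.21], [0.23, 2.52], [-1.04, 4.18], [0, 3.07], [-2.55, 2.55]. Speed limits (rad/s): [2.22, 2.22, 2.57, 3.14, 3.14, 3.14].

INTERFACE

Orientations are given as [roll, pitch, yaw] about the fixed x, y, z axes, in that order (R = Rz(yaw) Ry(pitch) Rx(roll)).
In Python, from cell import manip, eyes, ticket gives the robot as it stands. The module is installed in compiled form; this text tells all that it offers.
- The arm moves only by the tool arm_command, never from a script. Its argument "plan" is a list of rows, each a list of 5 numbers: the opening, from -1 (shut) to 1 (fully open), then the shift along the tool's x, y, z in m, then the turn about the tool's z in rad. In form: [[jaw, dx, dy, dz, roll], ...]. A call has 1 to 20 rows; each row shifts and turns the commanded pose from where the row before left it, along the tool's axes as they then stand; what a row does not reach is not made up. A row lasts 1/8 s, in which the tool goes at most 62.5 mm and 10.7 degrees, less where a joint would pass 70% of its speed; a pose out of reach is approached as far as the arm can. A call is refused whole if a number of a shift passes 0.0625 or a number of a turn 0.188, either way. A call with a gripper value outside its range is refused whole. The fingers move at their own pace and stop on an object; "newtons" is the grip in N (left out, the last holds). Time passes only in rows, so rows that do not move let the fingers close. It gives the time, the measured TCP pose, the force, the opening and the grip force at its end, in the units of the state.
- manip.read_state(): the state, without advancing time (a new reading comes with each control period).
- eyes.camera(name): name is "side" or "top" or "wrist"; returns a dict with "img" (400x640x3 uint8, blue, green, red), "z_map" (400x640 float32, mm along the optical axis (not along the pixel's ray), 0 where there is no reading), "fx", "fy", "cx", "cy" (pixels), "eye" and "orientation" of the camera in the world. Camera axes: x right, y down, z forward; pixel columns grow to the right and rows downward; lengths in mm; the calibration is good to about 2 mm. A picture is of the moment at which its call begins.
- ticket.sign_off(): hands the job in; it is judged then, once.
The state is a dict: "clock": time; "joints": joint angles; "qd": joint speeds; "effort": joint torques, N m; "eef_pos": TCP position; "eef_rot": TCP orientation; "wrist_force": force on the tool from outside, world axes, zero at the start; "moment": the same for the moment, N m; "finger_gap": finger opening in mm; "finger_force": force on a finger pad.
Only numpy, scipy, OpenCV 4.12 (cv2) and the standard library are available. Lean on these libraries where they do the work, as an engineer would, in place of code of your own. Each camera call takes 0.05 s, during which the arm holds its last target. There are 200 camera calls.

## Working session

There is one attempt and no reset: what is moved stays moved. The work goes in short steps, Python scripts to look and compute and a tool call to move; the robot and the scene stay as the last step left them, time stands still between calls to the robot, and variables do not carry over. Pictures are saved under pics/ and viewed, at most 10 in all, crops included, and the job is handed in when it is done.

Besides the shell and the picture viewer there is one more tool, called after "Emit:" as name([rows], argument=value, ...), one row to a line, values as JSON. arm_command: Moves the arm, as the interface text tells. Its arguments: {"type":"object","properties":{"plan":{"type":"array"},"newtons":{"type":"number"}},"required":["plan"]}

```bash
mkdir -p pics; cat > h.py <<'E'
import numpy as np,cv2
from cell import manip,eyes,ticket
from scipy.spatial.transform import Rotation as R
def cam(n):
    c=eyes.camera(n); o=np.array(c["orientation"]); 
    c["R"]=o if o.shape==(3,3) else R.from_euler('xyz',o).as_matrix()
    c["eye"]=np.array(c["eye"]); return c
def pts(c):
    v,u=np.mgrid[0:400,0:640]; z=c["z_map"]
    p=np.stack([(u-c["cx"])/c["fx"]*z,(v-c["cy"])/c["fy"]*z,z],-1)@c["R"].T+c["eye"]
    p[z==0]=np.nan; return p
def ray(c,u,v,h):
    d=c["R"]@np.array([(u-c["cx"])/c["fx"],(v-c["cy"])/c["fy"],1]); return c["eye"]+d*(h-c["eye"][2])/d[2]
E
python3 - <<'E'
from h import *
s=manip.read_state();print(s)
for n in("top","side"):
    c=cam(n);print(n,c["eye"],c["orientation"],c["fx"],c["cx"],c["cy"]);cv2.imwrite(f"pics/{n}0.png",c["img"]);np.savez(f"{n}0.npz",p=pts(c),img=c["img"])
E
```

```text
{'clock': 0.0, 'joints': array([ 1.16440064e+00,  3.00482917e-01,  1.52159404e+00, -9.95719089e-06,
        1.32070948e+00, -6.66073163e-02]), 'qd': array([ 2.86654283e-04, -8.07535983e-04,  1.17637486e-03, -2.92095582e-04,
        6.05646842e-04,  6.93564049e-05]), 'effort': array([ 6.75143256e-04, -5.31804836e+01, -3.52735126e+01,  7.08563067e-02,
        2.44116521e-02, -6.48323976e-05]), 'eef_pos': array([183.20960655, 518.30069441, 204.87437094]), 'eef_rot': array([-3.14040088e+00, -6.98327455e-05,  2.80180671e+00]), 'wrist_force': array([-0.52437125, -0.32464197, -0.35613831]), 'moment': array([ 0.00692524, -0.06330996,  0.04744309]), 'finger_force': 0.0, 'finger_gap': 93.8311469329948}
top [281.90230254  23.91217121 911.92084098] [-2.9643663  -0.02441589 -1.55811964] 414.01570346847586 319.0132708240447 200.54383467239765
side [387.31739514 698.96275789 844.39330998] [-2.38116216  0.0103892  -3.08714927] 494.6806537939952 320.67721163105983 199.018703383874
```

View pics/top0.png

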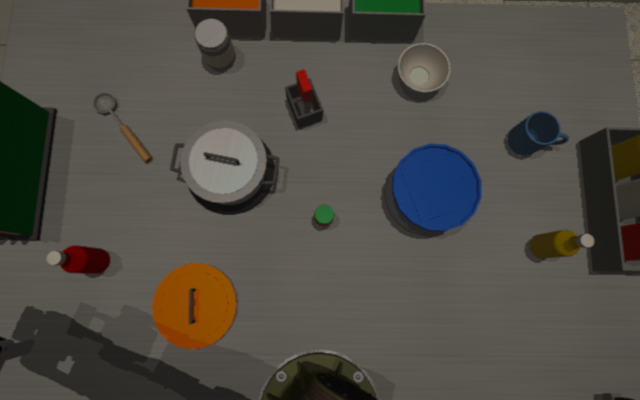

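View pics/side0.png

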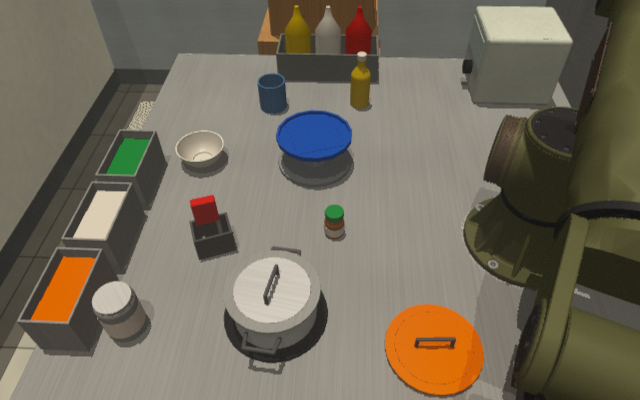

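The top view shows the pot and lid at (224,160), the red grip at (304,85) in its holder at (304,105), the blue stand at (437,188) and the orange decoy at (195,306). The side view shows the lid at (275,285), the grip at (204,210) and the platform at (314,135).

```bash
cat > m.py <<'E'
from h import *
for n in("top","side"):
    d=np.load(n+"0.npz");p=d["p"];hsv=cv2.cvtColor(d["img"],cv2.COLOR_BGR2HSV);H,S,V=[hsv[...,i].astype(int) for i in range(3)]
    box={"top":{"red":(290,65,320,105),"blue":(385,140,490,240),"lid":(180,115,275,210),"hold":(280,75,330,130)},"side":{"red":(185,190,222,230),"blue":(270,105,360,165),"lid":(225,245,325,330),"hold":(185,210,240,262)}}[n]
    def sel(k,m):
        x0,y0,x1,y1=box[k];q=np.zeros_like(m);q[y0:y1,x0:x1]=1;return p[m&q&~np.isnan(p[...,2])]
    r=sel("red",((H<8)|(H>172))&(S>150));zt=np.percentile(r[:,2],98)
    t=r[r[:,2]>zt-5];print(n,"red",len(r),zt,cv2.minAreaRect(t[:,:2].astype(np.float32)))
    b=sel("blue",(H>100)&(H<130)&(S>150));print(" blue z",np.percentile(b[:,2],[5,25,50,75,95,99]))
    (c,rr)=cv2.minEnclosingCircle(b[b[:,2]>np.median(b[:,2])-5][:,:2].astype(np.float32));print(" blue circ",c,rr)
    l=sel("lid",V>=0);z=l[:,2];print(" zhist",[(k,int(((z>=k)&(z<k+4)).sum())) for k in range(60,140,4)])
    disc=l[(z>80)&(z<95)];print(" disc z",np.median(disc[:,2]),cv2.minEnclosingCircle(disc[:,:2].astype(np.float32)),cv2.minAreaRect(disc[:,:2].astype(np.float32)))
    bar=l[(z>104)&(z<130)];print(" bar",len(bar),np.median(bar[:,2]),cv2.minAreaRect(bar[:,:2].astype(np.float32)))
    h=sel("hold",V<140);w=h[(h[:,2]>56)&(h[:,2]<72)];print(" hold",len(w),np.median(w[:,2]),cv2.minAreaRect(w[:,:2].astype(np.float32)))
E
python3 m.py
```

```text
top red 352 141.1707748063165 ((664.1564331054688, 40.131080627441406), (46.142967224121094, 18.213735580444336), 21.236242294311523)
 blue z [85.29972622 86.81127755 87.94828437 89.27218399 94.03496815 95.72700559]
 blue circ (462.6610107421875, -233.74334716796875) 90.5707015991211
 zhist [(60, 33), (64, 84), (68, 8), (72, 0), (76, 0), (80, 411), (84, 4468), (88, 556), (92, 1), (96, 7), (100, 3), (104, 3), (108, 19), (112, 92), (116, 14), (120, 0), (124, 0), (128, 0), (132, 0), (136, 0)]
 disc z 86.13756632958223 ((511.01116943359375, 203.07859802246094), 88.39566040039062) ((510.9510192871094, 202.47601318359375), (174.1363525390625, 174.7393798828125), 74.95906066894531)
 bar 128 113.7416114387915 ((510.8858337402344, 202.480712890625), (68.83435821533203, 7.4309282302856445), 79.03620147705078)
 hold 275 59.0749733957565 ((662.1685791015625, 40.250221252441406), (81.12134552001953, 60.356082916259766), 21.971420288085938)
side red 608 141.33914454039868 ((664.8972778320312, 43.626487731933594), (46.11967086791992, 23.470439910888672), 21.416624069213867)
 blue z [85.29863126 86.8577618  88.01313304 89.52146051 94.19698812 95.71843051]
 blue circ (461.8822937011719, -231.00997924804688) 93.37785339355469
 zhist [(60, 29), (64, 107), (68, 40), (72, 1), (76, 0), (80, 78), (84, 4411), (88, 1553), (92, 12), (96, 7), (100, 10), (104, 8), (108, 10), (112, 96), (116, 32), (120, 0), (124, 0), (128, 0), (132, 0), (136, 0)]
 disc z 87.10231844614157 ((510.912109375, 206.4574737548828), 89.01996612548828) ((510.2094421386719, 203.89834594726562), (173.34141540527344, 169.10272216796875), 3.2717649936676025)
 bar 146 114.8225159291934 ((510.899658203125, 208.3220977783203), (69.27069091796875, 7.384692668914795), 78.52452850341797)
 hold 265 59.516462795069174 ((661.7636108398438, 46.00328826904297), (80.50666809082031, 63.17795181274414), 23.388856887817383)
```

Emit:
arm_command([
  [1, 0, 0, 0, -0.178],
  [1, 0, 0, 0, -0.178],
  [1, 0, 0, 0, -0.178],
  [1, 0, 0, 0, -0.178],
  [1, -0.0162, -0.0364, 0, 0],
  [1, -0.0162, -0.0364, 0, 0],
  [1, -0.0162, -0.0364, 0, 0],
  [1, -0.0162, -0.0364, 0, 0],
  [1, -0.0162, -0.0364, 0, 0],
  [1, -0.0162, -0.0364, 0, 0],
  [1, -0.0162, -0.0364, 0, 0],
  [1, -0.0162, -0.0364, 0, 0],
  [1, -0.0162, -0.0364, 0, 0],
  [1, -0.0162, -0.0364, 0, 0],
  [1, -0.0162, -0.0364, 0, 0],
  [1, -0.0162, -0.0364, 0, 0],
  [1, -0.0162, -0.0364, 0, 0],
  [1, -0.0162, -0.0364, 0, 0],
  [1, -0.0162, -0.0364, 0, 0],
])

```text
clock: 2.48
eef_pos: [608.9, 97.3, 205.1]
eef_rot: [3.141, -0.001, -2.769]
wrist_force: [0.2, 0.8, 0.2]
finger_gap: 93.8
finger_force: 0.0
```

```bash
python3 - <<'E'
from h import *
s=manip.read_state();print(s["clock"],s["eef_pos"],s["eef_rot"],s["joints"])
c=cam("wrist");print(c["eye"],c["orientation"]);cv2.imwrite("pics/w1.png",c["img"]);np.savez("w1.npz",p=pts(c),img=c["img"])
E
```

```text
2.475 [608.94192715  97.25343882 205.07145239] [ 3.14139930e+00 -6.22111019e-04 -2.76945551e+00] [ 9.89763603e-02  4.50749301e-01  1.31618277e+00  1.87069316e-05
  1.37531179e+00 -1.84396069e+00]
[530.66745653  67.99637513 383.11561316] [ 2.85305217e+00 -9.80284502e-04  1.94230186e+00]
```

View pics/w1.png

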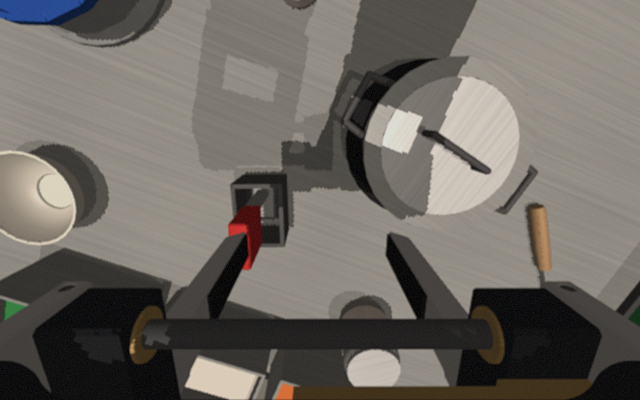

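The wrist view shows the red grip at (245,240) in its holder, with a light foot or stem at about (262,205). The arm is still short of the holder because I sent 15 rows and not 17. I'll zoom in to find the hook's direction.

```bash
python3 - <<'E'
from h import *
d=np.load("w1.npz");p=d["p"];im=d["img"]
cv2.imwrite("pics/w1c.png",cv2.resize(im[160:280,210:310],None,fx=5,fy=5,interpolation=cv2.INTER_CUBIC))
hsv=cv2.cvtColor(im,cv2.COLOR_BGR2HSV)
m=((hsv[...,0]<8)|(hsv[...,0]>172))&(hsv[...,1]>150);q=np.zeros_like(m);q[160:280,210:310]=1
r=p[m&q&(p[...,2]>100)];zt=np.percentile(r[:,2],98);print(zt,cv2.minAreaRect(r[r[:,2]>zt-4][:,:2].astype(np.float32)))
l=p[90:220,350:530].reshape(-1,3)
b=l[(l[:,2]>108)&(l[:,2]<122)];print(len(b),np.median(b[:,2]),cv2.minAreaRect(b[:,:2].astype(np.float32)))
# stem: points between z 15 and 75 in holder frame
h=p[160:260,220:300].reshape(-1,3);a=np.radians(21.3);u=(h[:,:2]-[662.2,41])@np.array([[np.cos(a),-np.sin(a)],[np.sin(a),np.cos(a)]])
k=(abs(u[:,0])<32)&(abs(u[:,1])<20)
for z0,z1 in((3,9),(9,14),(14,25),(25,50),(50,80)):
    s=k&(h[:,2]>z0)&(h[:,2]<z1)
    if s.sum():print(z0,s.sum(),np.percentile(u[s],[5,50,95],axis=0).round(1).tolist())
E
```

```text
210.84842433128955 ((627.4262084960938, 55.49634552001953), (12.111381530761719, 0.8088539242744446), 19.774749755859375)
579 114.09110019141781 ((512.0765380859375, 205.91949462890625), (70.81608581542969, 7.173841953277588), 79.26025390625)
3 240 [[-17.2, -18.1], [4.3, 14.0], [30.5, 19.0]]
9 273 [[-20.1, -6.3], [3.3, 6.5], [19.6, 13.0]]
14 84 [[-19.5, -2.8], [19.7, 4.8], [23.5, 11.7]]
25 77 [[-19.6, -5.1], [-19.3, 3.2], [-13.3, 8.0]]
50 119 [[-19.6, -5.5], [-19.3, 2.9], [-13.4, 7.9]]
```

View pics/w1c.png

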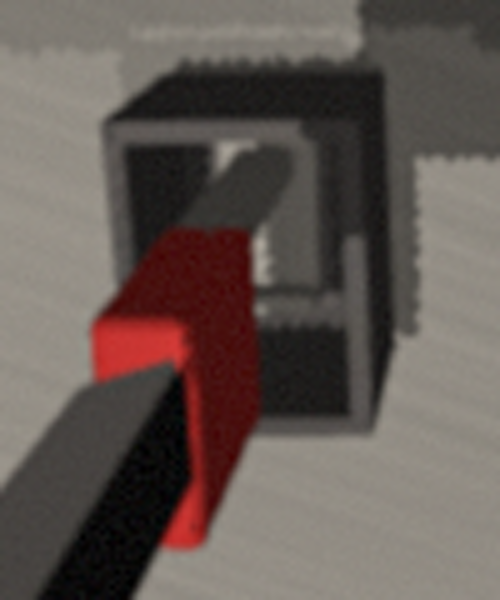

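The stem sits on the robot side (u≈-19) and the lip on the far side, so the hook points along yaw 21.3°. The grip is near (664.5, 42.5).

Emit:
arm_command([
  [1, -0.016, -0.0357, 0, 0],
  [1, -0.016, -0.0357, 0, 0],
  [1, 0, 0, 0.023, 0],
  [1, 0, 0, 0.023, 0],
  [1, 0, 0, 0.023, 0],
  [1, 0, 0, 0.023, 0],
  [1, 0, 0, 0.022, 0],
  [1, 0, 0, 0, 0],
  [-1, 0, 0, 0, 0],
  [-1, 0, 0, 0, 0],
  [-1, 0, 0, 0, 0],
  [-1, 0, 0, 0, 0],
  [-1, 0, 0, 0, 0],
  [-1, 0, 0, 0, 0],
  [-1, 0, 0, 0, 0],
  [-1, 0, 0, 0, 0],
], newtons=40)

```text
clock: 4.53
eef_pos: [664.0, 43.4, 91.4]
eef_rot: [-3.142, -0.0, -2.769]
wrist_force: [-0.2, -0.3, 0.4]
finger_gap: 19.6
finger_force: 40.0
```

Emit:
arm_command([
  [-1, 0, 0, -0.015, 0],
  [-1, 0, 0, -0.025, 0],
  [-1, 0, 0, -0.03, 0],
  [-1, 0, 0, -0.03, 0],
  [-1, 0, 0, -0.03, 0],
  [-1, 0, 0, -0.02, 0.141],
  [-1, 0, 0, 0, 0.141],
  [-1, 0, 0, 0, 0.141],
  [-1, 0, 0, 0, 0.141],
  [-1, 0.031, 0.0185, 0, 0],
  [-1, 0.031, 0.0185, 0, 0],
  [-1, 0.031, 0.0185, 0, 0],
  [-1, 0.031, 0.0185, 0, 0],
  [-1, 0.031, 0.0185, 0, 0],
  [-1, 0.031, 0.0185, 0, 0],
  [-1, 0.031, 0.0185, 0, 0],
  [-1, 0, 0, 0, 0],
  [-1, 0, 0, 0, 0],
])

```text
clock: 6.78
eef_pos: [476.0, 211.7, 242.1]
eef_rot: [3.141, 0.001, 2.95]
wrist_force: [0.7, -0.9, -2.6]
finger_gap: 19.5
finger_force: 40.0
```

```bash
python3 - <<'E'
from h import *
s=manip.read_state();print(s["clock"],s["eef_pos"],s["eef_rot"],s["wrist_force"])
c=cam("side");p=pts(c);np.savez("s2.npz",p=p,img=c["img"])
w=cam("wrist");np.savez("w2.npz",p=pts(w),img=w["img"])
cv2.imwrite("pics/s2.png",np.hstack([cv2.resize(c["img"][120:370,160:400],(480,500)),cv2.resize(w["img"][:,160:480],(320,400))[:400].copy() if 0 else cv2.copyMakeBorder(w["img"][:,170:480],0,100,0,0,0)]))
E
```

```text
6.775 [476.01916443 211.70426249 242.10457707] [3.14130612e+00 8.49072465e-04 2.94998478e+00] [ 0.70870206 -0.87235863 -2.59702657]
```

View pics/s2.png

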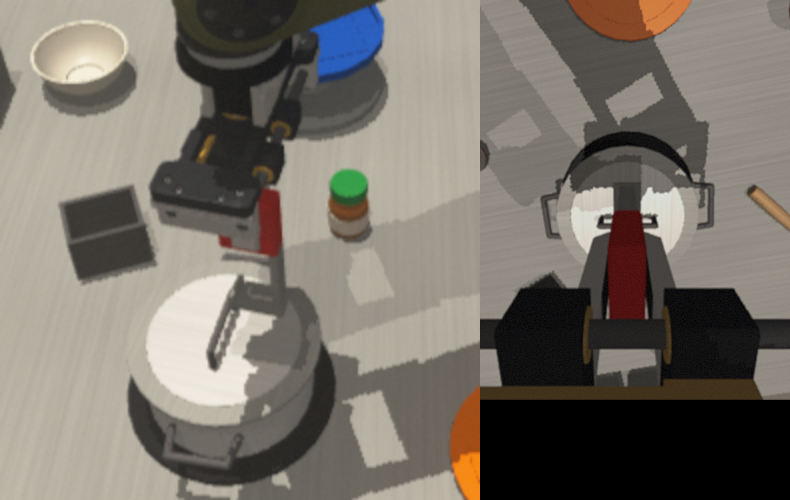

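The left half (side view) shows the lifter hanging upright, with its foot just short of the bar and its holder empty. The right half (wrist view) shows the loop at (628,220), centred on the stem at x≈628.

```bash
python3 - <<'E'
from h import *
a=np.radians(-11);M=np.array([[np.cos(a),-np.sin(a)],[np.sin(a),np.cos(a)]])
for n in("s2","w2"):
    p=np.load(n+".npz")["p"].reshape(-1,3);p=p[~np.isnan(p[:,0])]
    u=(p[:,:2]-[476,211.7])@M
    for z0,z1 in((148,158),(158,164),(164,175),(175,190),(195,215)):
        k=(abs(u[:,0])<40)&(abs(u[:,1])<25)&(p[:,2]>z0)&(p[:,2]<z1)
        if k.sum()>3:print(n,z0,k.sum(),p[k,2].min().round(1),np.percentile(u[k],[3,50,97],axis=0).round(1).tolist())
    k=(abs(u[:,0]-36)<40)&(abs(u[:,1])<50)&(p[:,2]>107)&(p[:,2]<122)
    print(n,"bar",k.sum(),np.percentile(p[k,2],[50,95]),np.percentile(u[k],[3,50,97],axis=0).round(1).tolist(),cv2.minAreaRect(p[k,:2].astype(np.float32)))
    k=(abs(u[:,0]-36)<70)&(abs(u[:,1])<60)&(p[:,2]>80)&(p[:,2]<93);print("lid top",np.median(p[k,2]))
E
```

```text
s2 148 23 153.7 [[-25.7, -3.6], [-5.3, 13.4], [16.4, 14.6]]
s2 158 285 158.1 [[-25.6, -10.5], [-1.9, 4.6], [15.3, 15.0]]
s2 164 91 164.0 [[-23.9, -10.0], [15.4, 5.6], [19.7, 14.5]]
s2 175 38 175.7 [[-24.0, -4.8], [-22.2, 7.7], [-16.7, 8.9]]
s2 195 52 195.8 [[-23.9, -3.3], [-21.8, 7.2], [-16.4, 9.1]]
s2 bar 122 [114.5886539  117.02982277] [[31.9, -22.8], [34.8, 9.9], [38.5, 36.3]] ((511.6260070800781, 208.51480102539062), (67.80781555175781, 7.604696750640869), 78.79998016357422)
lid top 87.19633752495065
w2 148 20 156.5 [[-24.8, -9.9], [-24.7, 2.6], [-24.5, 12.8]]
w2 158 337 158.0 [[-24.5, -12.0], [-15.8, 1.2], [0.8, 13.4]]
w2 164 47 164.4 [[-23.0, -5.7], [-22.6, 1.1], [-22.4, 7.4]]
w2 175 78 175.3 [[-22.9, -5.6], [-22.7, 0.7], [-22.3, 7.0]]
w2 195 132 195.0 [[-23.0, -5.8], [-22.5, 0.3], [-22.2, 7.3]]
w2 bar 178 [113.77997227 115.29524304] [[32.8, -32.1], [35.0, 19.4], [39.3, 34.7]] ((511.58514404296875, 206.225341796875), (69.19007873535156, 6.741491794586182), 79.70853424072266)
lid top 86.17009175884715
```

Emit:
arm_command([
  [-1, 0, 0, 0.015, 0],
  [-1, 0, 0, 0.015, 0],
  [-1, 0, 0, 0.015, 0],
  [-1, 0, 0, 0.01, 0],
  [-1, 0, 0, 0.006, 0],
  [-1, 0, 0, 0.0045, 0],
  [-1, 0, 0, 0, 0],
  [-1, 0, 0, 0, 0],
])

```text
clock: 7.88
eef_pos: [475.8, 212.0, 176.3]
eef_rot: [3.141, 0.001, 2.95]
wrist_force: [0.0, -0.2, -2.7]
finger_gap: 20.1
finger_force: 40.0
```

```bash
cat > q.py <<'E'
from h import *
s=manip.read_state();print(s["eef_pos"],s["wrist_force"])
a=np.radians(-11);M=np.array([[np.cos(a),-np.sin(a)],[np.sin(a),np.cos(a)]])
c=cam("side");p=pts(c).reshape(-1,3);p=p[~np.isnan(p[:,0])]
u=(p[:,:2]-s["eef_pos"][:2])@M
k=(abs(u[:,0])<28)&(abs(u[:,1])<18)&(p[:,2]>88)&(p[:,2]<115)
for lo in range(-28,28,4):
    j=k&(u[:,0]>=lo)&(u[:,0]<lo+4)
    if j.sum():print(lo,j.sum(),p[j,2].min().round(1),np.median(p[j,2]).round(1),p[j,2].max().round(1))
cv2.imwrite("pics/s3.png",cv2.resize(c["img"][220:340,200:350],(750,600),interpolation=cv2.INTER_CUBIC))
E
python3 q.py
```

```text
[475.82223587 211.9696019  176.29869928] [ 0.01026715 -0.22791354 -2.72008089]
-28 37 88.1 93.2 103.5
-24 42 88.0 99.5 114.6
-20 23 89.6 97.4 113.8
-16 21 88.5 94.7 99.4
-12 30 88.4 95.5 97.7
-8 33 88.3 96.0 98.2
-4 31 88.3 95.5 99.8
0 32 89.9 95.7 98.1
4 38 88.2 95.6 98.0
8 33 89.0 95.5 99.0
12 52 88.4 96.5 106.7
16 35 88.3 104.5 107.1
20 3 88.3 89.0 89.6
24 11 88.0 88.4 91.3
```

View pics/s3.png

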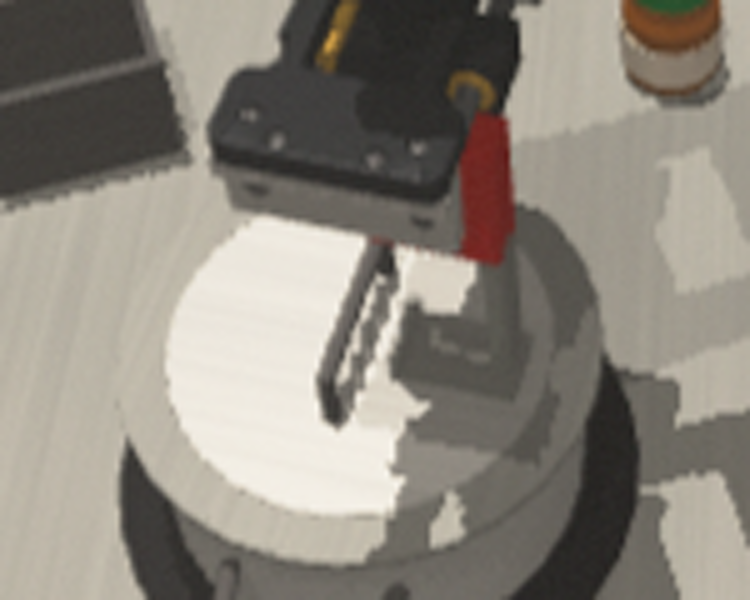

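The foot is just clear above the lid, at picture (455,350), and the bar is at (355,340) directly ahead of it. The lip top is about 105 mm, against about 108.5 mm for the bar's underside. Sliding in now.

Emit:
arm_command([
  [-1, -0.006, 0, 0, 0],
  [-1, -0.007, 0, 0, 0],
  [-1, -0.007, 0, 0, 0],
  [-1, -0.007, 0, 0, 0],
  [-1, -0.007, 0, 0, 0],
  [-1, 0, 0, 0, 0],
  [-1, 0, 0, 0, 0],
])

```text
clock: 8.8
eef_pos: [508.9, 205.5, 175.9]
eef_rot: [-3.142, -0.0, 2.95]
wrist_force: [-0.2, 0.2, -1.9]
finger_gap: 19.6
finger_force: 40.0
```

Emit:
arm_command([
  [-1, 0, 0, -0.005, 0],
  [-1, 0, 0, -0.003, 0],
  [-1, 0, 0, -0.002, 0],
  [-1, 0, 0, -0.002, 0],
  [-1, 0, 0, -0.002, 0],
  [-1, 0, 0, -0.002, 0],
  [-1, 0, 0, -0.002, 0],
  [-1, 0, 0, -0.002, 0],
  [-1, 0, 0, -0.002, 0],
  [-1, 0, 0, -0.003, 0],
  [-1, 0, 0, -0.004, 0],
  [-1, 0, 0, -0.005, 0],
  [-1, 0, 0, -0.006, 0],
  [-1, 0, 0, -0.006, 0],
  [-1, 0, 0, -0.004, 0],
  [-1, 0, 0, -0.002, 0],
  [-1, 0, 0, 0, 0],
  [-1, 0, 0, 0, 0],
])

```text
clock: 11.05
eef_pos: [509.0, 205.4, 227.7]
eef_rot: [-3.141, -0.0, 2.95]
wrist_force: [0.3, -0.1, -5.5]
finger_gap: 19.8
finger_force: 40.0
```

```bash
cat > q2.py <<'E'
from h import *
import sys
s=manip.read_state();print(s["clock"],s["eef_pos"],s["eef_rot"],s["wrist_force"],s["moment"])
x,y,_=s["eef_pos"]; zf=s["eef_pos"][2]-86.4
for n in("side","wrist","top"):
    c=cam(n);P=pts(c);p=P.reshape(-1,3);p=p[~np.isnan(p[:,0])]
    zl=zf+6+3.5-25.5  # expected lid top
    k=(np.hypot(p[:,0]-x,p[:,1]-y)<100)&(abs(p[:,2]-zl)<9)
    q=p[k]
    if len(q)>50:
        A=np.c_[q[:,:2]-[x,y],np.ones(len(q))];w=np.ones(len(q),bool)
        for _ in range(4):
            f=np.linalg.lstsq(A[w],q[w,2],rcond=None)[0];w=abs(A@f-q[:,2])<3
        print(n,len(q),"exp z",zl.round(1),"plane",f.round(4),"circ",cv2.minEnclosingCircle(q[w][:,:2].astype(np.float32)))
    cv2.imwrite(f"pics/{sys.argv[1]}_{n}.png",c["img"])
E
python3 q2.py l
```

```text
11.05 [508.97784045 205.40994058 227.73587911] [-3.14143124e+00 -3.21307645e-04  2.94979843e+00] [ 0.27571459 -0.1482461  -5.48535842] [-0.02760443  0.0141671  -0.00053774]
side 5742 exp z 125.3 plane [-4.200000e-03 -1.000000e-04  1.255899e+02] circ ((510.75506591796875, 206.46151733398438), 88.81175231933594)
wrist 16754 exp z 125.3 plane [-4.100000e-03  1.000000e-04  1.245073e+02] circ ((511.88067626953125, 206.08352661132812), 88.05738830566406)
top 1635 exp z 125.3 plane [-3.100000e-03  8.000000e-03  1.251041e+02] circ ((507.8516845703125, 156.73460388183594), 74.17607116699219)
```

The lid hangs level, about 0.004 rad off, with its bar at about 151 mm. Raising it and carrying it smoothly to the stand.

Emit:
arm_command([
  [-1, 0, 0, -0.005, 0],
  [-1, 0, 0, -0.01, 0],
  [-1, 0, 0, -0.013, 0],
  [-1, 0, 0, -0.012, 0],
  [-1, 0, 0, -0.007, 0],
  [-1, -0.0004, -0.005, -0.003, 0],
  [-1, -0.0008, -0.01, 0, 0],
  [-1, -0.0012, -0.015, 0, 0],
  [-1, -0.0016, -0.02, 0, 0],
  [-1, -0.002, -0.025, 0, 0],
  [-1, -0.002, -0.025, 0, 0],
  [-1, -0.002, -0.025, 0, 0],
  [-1, -0.002, -0.025, 0, 0],
  [-1, -0.002, -0.025, 0, 0],
  [-1, -0.002, -0.025, 0, 0],
  [-1, -0.002, -0.025, 0, 0],
  [-1, -0.002, -0.025, 0, 0],
  [-1, -0.002, -0.025, 0, 0],
])

```text
clock: 13.45
eef_pos: [477.4, -70.5, 278.0]
eef_rot: [-3.141, 0.0, 2.949]
wrist_force: [0.3, 0.2, -5.3]
finger_gap: 19.6
finger_force: 40.0
```

Emit:
arm_command([
  [-1, -0.002, -0.025, 0, 0],
  [-1, -0.002, -0.025, 0, 0],
  [-1, -0.002, -0.025, 0, 0],
  [-1, -0.002, -0.025, 0, 0],
  [-1, -0.0016, -0.02, 0, 0],
  [-1, -0.0013, -0.015, 0, 0],
  [-1, -0.001, -0.012, 0, 0],
  [-1, -0.0008, -0.008, 0, 0],
  [-1, -0.0005, -0.005, 0, 0],
  [-1, -0.0003, -0.003, 0, 0],
  [-1, 0, 0, 0, 0],
  [-1, 0, 0, 0, 0],
  [-1, 0, 0, 0, 0],
])

```text
clock: 15.08
eef_pos: [460.5, -231.1, 278.0]
eef_rot: [3.142, 0.0, 2.95]
wrist_force: [0.4, -0.2, -5.8]
finger_gap: 19.5
finger_force: 40.0
```

```bash
cat > q3.py <<'E'
exec(open("q2.py").read())
for n in("side","wrist","top"):
    c=cam(n);P=pts(c);hsv=cv2.cvtColor(c["img"],cv2.COLOR_BGR2HSV)
    m=(hsv[...,0]>100)&(hsv[...,0]<130)&(hsv[...,1]>150)&(np.hypot(P[...,0]-462,P[...,1]+232)<105)
    b=P[m];g=P[(np.hypot(P[...,0]-462,P[...,1]+232)<105)&(P[...,2]>8)&(P[...,2]<16)]
    for nm,b in(("blue",b),("base",g)):
        if len(b)>20:print(n,nm,len(b),np.percentile(b[:,2],[5,50,95]),cv2.minEnclosingCircle(b[:,:2].astype(np.float32)),b.min(0)[:2],b.max(0)[:2])
E
python3 q3.py st
```

```text
15.075 [ 460.47155989 -231.0992209   277.97815391] [3.14155148e+00 4.90589276e-05 2.95010826e+00] [ 0.37550794 -0.24588713 -5.75616189] [ 0.06664406 -0.00550975  0.00660914]
side 2562 exp z 175.6 plane [ 1.900000e-03 -4.000000e-04  1.753536e+02] circ ((462.68853759765625, -229.4207000732422), 89.75157165527344)
wrist 16752 exp z 175.6 plane [ 2.500000e-03 -2.000000e-04  1.747399e+02] circ ((463.2820129394531, -230.58853149414062), 87.95880126953125)
top 2926 exp z 175.6 plane [ 3.200000e-03 -6.800000e-03  1.756665e+02] circ ((464.58831787109375, -229.52565002441406), 87.78662872314453)
side blue 673 [85.41233479 88.58403525 94.99698598] ((462.95037841796875, -226.55026245117188), 90.3898696899414) [ 375.32871806 -273.88670706] [ 551.55298174 -138.372677  ]
side base 1513 [ 8.81679087 11.45086917 14.22654589] ((463.34942626953125, -227.59654235839844), 91.54368591308594) [ 372.70225536 -267.7701901 ] [ 554.36690624 -137.54436659]
wrist blue 37 [379.92903488 389.12056527 409.94486652] ((427.569580078125, -221.66793823242188), 65.71064758300781) [ 414.99702821 -286.16451694] [ 450.12376939 -157.17136551]
top blue 741 [85.25208867 88.5699847  95.38423482] ((447.592041015625, -190.3909912109375), 76.13116455078125) [ 374.95028772 -221.04311222] [ 520.23378175 -144.62425418]
top base 601 [ 8.96853021 11.38680316 14.10852731] ((450.3499755859375, -201.25198364257812), 83.11286926269531) [ 372.77903775 -236.26495917] [ 527.64068082 -144.73096632]
```

View pics/st_side.png

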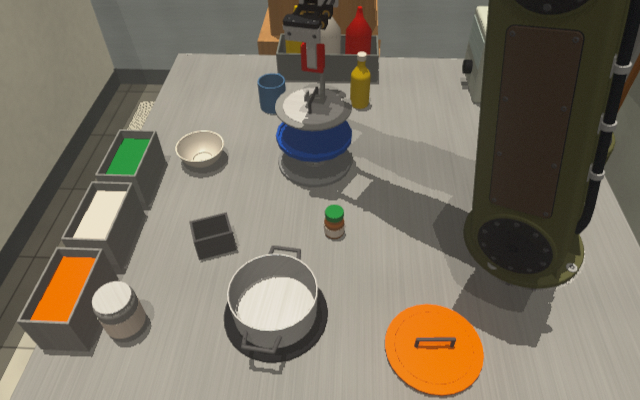

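The side view shows the lid hanging level at (313,105), directly above the blue platform at (314,137). The pot is open and everything else is unmoved. I'll fit the stand's centre more carefully.

```bash
python3 - <<'E'
from h import *
from scipy.optimize import least_squares
def fit(q,r=None):
    f=lambda v:np.hypot(q[:,0]-v[0],q[:,1]-v[1])-(v[2] if r is None else r)
    return least_squares(f,[462,-231,88][:3 if r is None else 2],loss="soft_l1").x.round(1)
for n in("top","side"):
    d=np.load(n+"0.npz");p=d["p"];hsv=cv2.cvtColor(d["img"],cv2.COLOR_BGR2HSV)
    m=(hsv[...,0]>100)&(hsv[...,0]<130)&(hsv[...,1]>150)&(np.hypot(p[...,0]-462,p[...,1]+232)<110)
    rim=p[m&(p[...,2]>91.5)];print(n,"rim",len(rim),fit(rim),rim[:,:2].min(0),rim[:,:2].max(0))
    fl=p[m&(p[...,2]>80)&(p[...,2]<90)];fl=fl[np.hypot(fl[:,0]-462.5,fl[:,1]+232)<70];print(" floor z",np.median(fl[:,2]))
    c=cam(n);M=m.astype(np.uint8);ct=max(cv2.findContours(M,0,cv2.CHAIN_APPROX_NONE)[0],key=cv2.contourArea)[:,0]
    q=np.array([ray(c,u,v,93.5) for u,v in ct]);print(" contour",len(q),fit(q))
    # lid now
    P=pts(c);g=(np.hypot(P[...,0]-463,P[...,1]+230)<95)&(P[...,2]>165)&(P[...,2]<182)
    ct=max(cv2.findContours(g.astype(np.uint8),0,cv2.CHAIN_APPROX_NONE)[0],key=cv2.contourArea)[:,0]
    q=np.array([ray(c,u,v,175) for u,v in ct]);q=q[abs(np.hypot(q[:,0]-463,q[:,1]+230)-88)<6];print(" lid now",len(q),fit(q),fit(q,88))
E
```

```text
top rim 700 [ 462.8 -234.1   86.7] [ 373.09928032 -323.48001235] [ 552.26009344 -144.19905535]
 floor z 87.69933848775361
 contour 246 [ 462.2 -233.1   89.4]
 lid now 112 [ 461.9 -232.5   86.7] [ 461.8 -234.1]
side rim 411 [ 462.8 -229.8   87.1] [ 373.24633915 -321.76942841] [ 552.66040774 -137.88226919]
 floor z 87.6480627088747
 contour 195 [ 462.3 -228.9   90.1]
 lid now 177 [ 462.2 -227.    87.7] [ 462.2 -227.1]
```

Emit:
arm_command([
  [-1, -0.0006, -0.0014, 0.004, 0],
  [-1, 0, 0, 0.008, 0],
  [-1, 0, 0, 0.01, 0],
  [-1, 0, 0, 0.01, 0],
  [-1, 0, 0, 0.01, 0],
  [-1, 0, 0, 0.01, 0],
  [-1, 0, 0, 0.008, 0],
  [-1, 0, 0, 0.004, 0],
  [-1, 0, 0, 0.003, 0],
  [-1, 0, 0, 0.002, 0],
  [-1, 0, 0, 0, 0],
  [-1, 0, 0, 0, 0],
])

```text
clock: 16.98
eef_pos: [460.8, -232.8, 209.1]
eef_rot: [-3.141, 0.0, 2.95]
wrist_force: [-0.6, -0.3, -5.2]
finger_gap: 19.7
finger_force: 40.0
```

Emit:
arm_command([
  [-1, 0, 0, 0.001, 0],
  [-1, 0, 0, 0.001, 0],
  [-1, 0, 0, 0.001, 0],
  [-1, 0, 0, 0.001, 0],
  [-1, 0, 0, 0.001, 0],
  [-1, 0, 0, 0.001, 0],
  [-1, 0, 0, 0.001, 0],
  [-1, 0, 0, 0.001, 0],
  [-1, 0, 0, 0.001, 0],
  [-1, 0, 0, 0, 0],
  [-1, 0, 0, 0, 0],
])

```text
clock: 18.35
eef_pos: [460.8, -232.8, 200.1]
eef_rot: [-3.141, 0.0, 2.95]
wrist_force: [-0.1, -0.8, -3.3]
finger_gap: 19.9
finger_force: 40.0
```

Emit:
arm_command([
  [-1, 0, 0, 0.001, 0],
  [-1, 0, 0, 0.001, 0],
  [-1, 0, 0, 0.001, 0],
  [-1, 0, 0, 0.001, 0],
  [-1, 0, 0, 0.001, 0],
  [-1, 0, 0, 0, 0],
  [-1, 0, 0, 0, 0],
])

```text
clock: 19.23
eef_pos: [460.7, -232.8, 195.0]
eef_rot: [-3.142, 0.0, 2.95]
wrist_force: [0.3, 0.7, -3.0]
finger_gap: 20.2
finger_force: 40.0
```

```bash
sed -i 's/^    zl=.*/    zl=96.5/' q2.py; python3 q2.py d
```

```text
19.225 [ 460.74145554 -232.80181014  194.98704963] [-3.14155017e+00  5.06720421e-05  2.94980753e+00] [ 0.28755935  0.74543775 -2.96388304] [ 0.08448508 -0.02604778  0.0145105 ]Traceback (most recent call last):
  File "q2.py", line 14, in <module>
    print(n,len(q),"exp z",zl.round(1),"plane",f.round(4),"circ",cv2.minEnclosingCircle(q[w][:,:2].astype(np.float32)))
                           ^^^^^^^^
AttributeError: 'float' object has no attribute 'round'
```

```bash
sed -i 's/zl=96.5/zl=np.float64(96.5)/' q2.py; python3 q2.py d
```

```text
19.275 [ 460.73727381 -232.79146554  194.99693369] [-3.14156639e+00  5.09250729e-05  2.94982789e+00] [-0.45350927  0.82258933 -2.85475911] [-0.02148777 -0.02241295  0.0138    ]
side 2620 exp z 96.5 plane [ 1.80000e-03 -6.00000e-04  9.66209e+01] circ ((462.6145324707031, -230.31439208984375), 89.2079086303711)
wrist 17772 exp z 96.5 plane [2.00000e-04 2.00000e-04 9.60092e+01] circ ((463.3922119140625, -232.5010528564453), 87.994384765625)
top 2370 exp z 96.5 plane [-1.30000e-03 -5.50000e-03  9.68719e+01] circ ((464.88946533203125, -229.87246704101562), 87.6938247680664)
```

View pics/d_side.png

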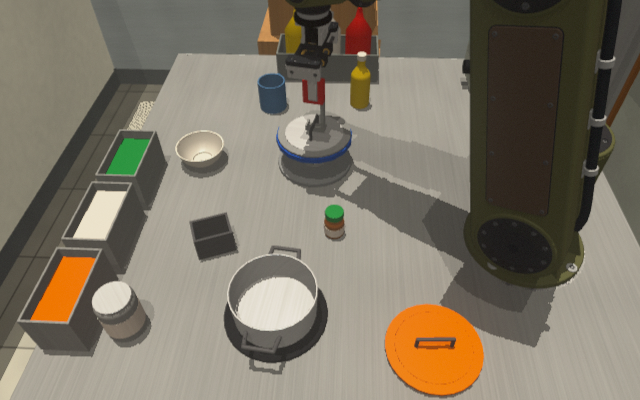

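The side view shows the lid seated flat inside the blue rim at (314,135). Its top is at 96.4 mm and level, and the spring is carrying its weight. I'll lower the hook into mid-gap.

Emit:
arm_command([
  [-1, 0, 0, 0.002, 0],
  [-1, 0, 0, 0.002, 0],
  [-1, 0, 0, 0.002, 0],
  [-1, 0, 0, 0.0015, 0],
  [-1, 0, 0, 0.001, 0],
  [-1, 0, 0, 0, 0],
  [-1, 0, 0, 0, 0],
])

```text
clock: 20.3
eef_pos: [460.7, -232.8, 186.5]
eef_rot: [-3.142, 0.0, 2.95]
wrist_force: [-0.1, 0.3, -2.6]
finger_gap: 19.8
finger_force: 40.0
```

```bash
python3 q2.py e; python3 - <<'E'
from h import *
s=manip.read_state();a=np.radians(-11);M=np.array([[np.cos(a),-np.sin(a)],[np.sin(a),np.cos(a)]])
for n in("side","wrist"):
    p=pts(cam(n)).reshape(-1,3);u=(p[:,:2]-s["eef_pos"][:2])@M
    k=(abs(u[:,0])<40)&(abs(u[:,1])<45)&(p[:,2]>100)&(p[:,2]<135)
    for lo in range(-28,28,4):
        j=k&(u[:,0]>=lo)&(u[:,0]<lo+4)
        if j.sum():print(n,lo,j.sum(),np.percentile(p[j,2],[10,50,90]).round(1))
E
```

```text
20.3 [ 460.74259007 -232.79342436  186.51709877] [-3.14158667e+00  8.77511921e-05  2.94977179e+00] [-0.08827414  0.29128642 -2.63505942] [0.02795752 0.0211964  0.02495634]
side 2680 exp z 96.5 plane [-1.70000e-03  2.00000e-04  9.65292e+01] circ ((463.75067138671875, -229.5190887451172), 89.58521270751953)
wrist 18907 exp z 96.5 plane [-3.00000e-04  2.00000e-04  9.59986e+01] circ ((463.6117248535156, -232.4737548828125), 88.03325653076172)
top 2329 exp z 96.5 plane [-2.70000e-03 -7.30000e-03  9.69815e+01] circ ((463.95343017578125, -232.16921997070312), 87.24417877197266)
side -28 16 [102.7 106.4 112.3]
side -24 32 [103.9 119.  131.5]
side -20 23 [101.6 121.6 130.5]
side -16 12 [102.  105.9 107.5]
side -12 13 [102.  105.2 107.4]
side -8 12 [103. 106. 108.]
side -4 55 [103.7 115.3 125.5]
side 0 66 [104.3 122.4 126.1]
side 4 2 [121.7 122.4 123.2]
side 8 3 [104.  105.6 106.3]
side 12 24 [102.5 105.8 114.2]
side 16 19 [105.5 113.1 115. ]
side 20 1 [112.1 112.1 112.1]
wrist -28 56 [102.  103.5 105.4]
wrist -24 208 [104.9 113.6 131.1]
wrist -20 49 [104.3 105.3 106.3]
wrist -16 46 [104.2 105.  105.9]
wrist -12 42 [104.1 105.  106.1]
wrist -8 37 [104.1 104.8 105.6]
wrist -4 184 [104.7 119.8 123.2]
wrist 0 281 [107.9 124.  125.2]
wrist 4 48 [123.  123.7 124.5]
```

Emit:
arm_command([
  [-1, 0.004, 0, 0, 0],
  [-1, 0.006, 0, 0, 0],
  [-1, 0.007, 0, 0, 0],
  [-1, 0.007, 0, 0, 0],
  [-1, 0.007, 0, 0, 0],
  [-1, 0.007, 0, 0, 0],
  [-1, 0, 0, 0, 0],
  [-1, 0, 0, -0.01, 0],
  [-1, 0, 0, -0.03, 0],
  [-1, 0, 0, -0.03, 0],
  [-1, 0, 0, -0.02, 0],
  [-1, 0, 0, 0, 0],
])

```text
clock: 22.05
eef_pos: [423.9, -225.8, 278.0]
eef_rot: [-3.14, 0.003, 2.95]
wrist_force: [-0.1, 0.7, -3.4]
finger_gap: 20.1
finger_force: 40.0
```

```bash
python3 q2.py f | head -3; python3 - <<'E'
from h import *
d=np.load("side0.npz")["p"];t=np.load("top0.npz")["p"];w=np.load("w1.npz")["p"]
E
```

```text
22.05 [ 423.94639828 -225.80689863  277.96803804] [-3.14049597e+00  2.70510044e-03  2.94988913e+00] [-0.07339871  0.69524476 -3.42053558] [-0.03558201  0.01638181 -0.05391911]
side 2318 exp z 96.5 plane [ 2.40000e-03 -0.00000e+00  9.66157e+01] circ ((460.0022888183594, -230.8748016357422), 89.76354217529297)
wrist 8490 exp z 96.5 plane [ 2.60000e-03 -3.00000e-04  9.59994e+01] circ ((462.2841491699219, -232.0244598388672), 87.63130187988281)
```

Emit:
arm_command([
  [-1, 0, 0, 0, -0.141],
  [-1, 0, 0, 0, -0.141],
  [-1, 0, 0, 0, -0.141],
  [-1, 0, 0, 0, -0.141],
  [-1, -0.0322, 0.0163, 0, 0],
  [-1, -0.0322, 0.0163, 0, 0],
  [-1, -0.0322, 0.0163, 0, 0],
  [-1, -0.0322, 0.0163, 0, 0],
  [-1, -0.0322, 0.0163, 0, 0],
  [-1, -0.0322, 0.0163, 0, 0],
  [-1, -0.0322, 0.0163, 0, 0],
  [-1, -0.0322, 0.0163, 0, 0],
  [-1, -0.0322, 0.0163, 0, 0],
  [-1, -0.0322, 0.0163, 0, 0],
  [-1, 0, 0, 0, 0],
  [-1, 0, 0, 0, 0],
])

```text
clock: 24.2
eef_pos: [663.8, 43.0, 275.5]
eef_rot: [3.141, -0.002, -2.769]
wrist_force: [0.3, -0.9, -2.4]
finger_gap: 19.6
finger_force: 40.0
```

```bash
python3 - <<'E'
from h import *
s=manip.read_state();print(s["eef_pos"],s["eef_rot"])
for n in("side","wrist","top"):
    p=pts(cam(n)).reshape(-1,3)
    k=(np.hypot(p[:,0]-662,p[:,1]-42)<60)&(p[:,2]>58)&(p[:,2]<72);w=p[k]
    if len(w)>20: print(n,len(w),np.median(w[:,2]),cv2.minAreaRect(w[:,:2].astype(np.float32)))
E
```

```text
[663.76037535  43.01639289 275.48163932] [ 3.14119309e+00 -1.51241295e-03 -2.76942275e+00]
side 234 59.70462865346548 ((661.788330078125, 45.406822204589844), (79.87277221679688, 64.16448974609375), 22.552349090576172)
wrist 482 59.03328311208401 ((663.2752075195312, 43.98251724243164), (80.0771484375, 59.95768737792969), 21.790393829345703)
```

Emit:
arm_command([
  [-1, 0, 0, 0.02, 0],
  [-1, 0, 0, 0.03, 0],
  [-1, 0, 0, 0.03, 0],
  [-1, 0, 0, 0.03, 0],
  [-1, 0, 0, 0.03, 0],
  [-1, 0, 0, 0.02, 0],
  [-1, 0, 0, 0.01, 0],
  [-1, 0, 0, 0.006, 0],
  [-1, 0, 0, 0.004, 0],
  [-1, 0, 0, 0, 0],
  [-1, 0, 0, 0, 0],
])

```text
clock: 25.72
eef_pos: [664.3, 43.4, 97.0]
eef_rot: [-3.141, 0.001, -2.769]
wrist_force: [0.2, 0.1, -3.1]
finger_gap: 19.8
finger_force: 40.0
```

Emit:
arm_command([
  [-1, 0, 0, 0.002, 0],
  [-1, 0, 0, 0.001, 0],
  [-1, 0, 0, 0.001, 0],
  [-1, 0, 0, 0.001, 0],
  [-1, 0, 0, 0.0005, 0],
  [-1, 0, 0, 0, 0],
  [-1, 0, 0, 0, 0],
])

```text
clock: 26.6
eef_pos: [664.2, 43.4, 91.4]
eef_rot: [-3.141, 0.0, -2.769]
wrist_force: [-3.2, 0.0, 5.8]
finger_gap: 19.9
finger_force: 40.0
```

Touching the floor. Releasing, then rising straight up.

Emit:
arm_command([
  [0, 0, 0, 0, 0],
  [0, 0, 0, 0, 0],
  [0.5, 0, 0, 0, 0],
  [0.8, 0, 0, 0, 0],
  [1, 0, 0, 0, 0],
  [1, 0, 0, 0, 0],
  [1, 0, 0, -0.015, 0],
  [1, 0, 0, -0.03, 0],
  [1, 0, 0, -0.04, 0],
  [1, 0, 0, -0.04, 0],
  [1, 0, 0, 0, 0],
  [1, 0, 0, 0, 0],
  [1, 0, 0, 0, 0],
])

```text
clock: 28.22
eef_pos: [663.7, 43.4, 214.9]
eef_rot: [3.141, -0.002, -2.769]
wrist_force: [-0.3, 0.3, -0.3]
finger_gap: 94.0
finger_force: 0.0
```

```bash
python3 - <<'E'
from h import *
s=manip.read_state();print(s["clock"],s["eef_pos"],s["finger_gap"])
c=cam("side");p=pts(c);cv2.imwrite("pics/end.png",c["img"]);hsv=cv2.cvtColor(c["img"],cv2.COLOR_BGR2HSV)
r=p[((hsv[...,0]<8)|(hsv[...,0]>172))&(hsv[...,1]>150)&(np.hypot(p[...,0]-663,p[...,1]-43)<50)]
print(len(r),np.percentile(r[:,2],[2,98]),r.mean(0))
q=p[(np.hypot(p[...,0]-463,p[...,1]+232)<92)&(abs(p[...,2]-96.5)<4)]
print(len(q),np.linalg.lstsq(np.c_[q[:,:2]-[463,-232],np.ones(len(q))],q[:,2],rcond=None)[0],cv2.minEnclosingCircle(q[:,:2].astype(np.float32)))
E
```

```text
28.225 [663.71955149  43.39025204 214.87773637] 93.99399778913876
601 [ 85.53567973 141.55080658] [661.04296563  52.40380435 119.03762919]
2587 [2.46950686e-04 4.39029065e-04 9.66654880e+01] ((462.9129943847656, -230.84959411621094), 89.96292114257812)
```

View pics/end.png

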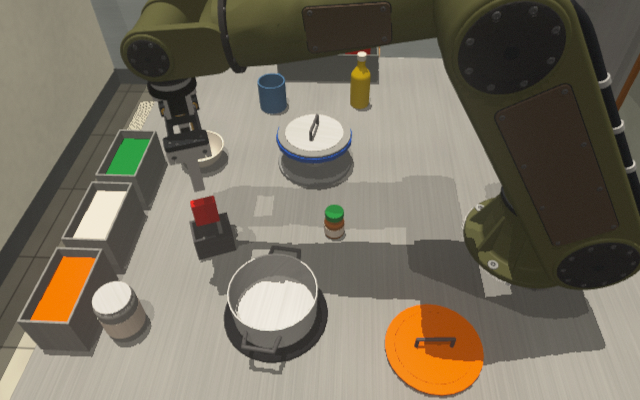

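The final view shows the lid flat in the blue stand at (314,137). The lifter stands upright in its holder at (205,215), and the gripper is clear above it.

```bash
python3 -c "
from cell import ticket
print(ticket.sign_off())"
```

```text
the job is handed in; nothing more can be done
None
```

The job is handed in, verdict not reported: in the last camera check the lid lay flat in the blue stand, its axis about 1 mm off the stand's, and the lifter stood released and upright in its holder, at 28 s of the 70 s allowed.

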